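Load the burn-in hooks and start the test

TASK

First take the grey bench supply that stands in the way in front of the hooks and set it upright, wholly on the green mat. Then hang every black module that is on the bench on the hook of its own colour, with both hook arms through the window under its grip bar and the bar lying in the throat behind the upturned tips, hanging freely. When all of them hang, push the red switch lever fully over to on (away from the robot); leave the mug, screwdriver and meter where they are.

Things in the scene. Friction and masses are not known exactly. Their poses are not given: they have to be found in the camera images.
- red_mid (a point): Centre, half-way up, of the red module: a loose black electronics module, 0.25 kg, with red faces and a red grip bar, standing upright on the bench, 128 mm tall, front and back alike. z is up, x runs through its thickness. This point is 64 mm above its underside. One or more modules may be absent (None).
- red_bar (a point): Middle of the underside of the red module's grip bar, 36 mm above red_mid, same axes; it is what rests on the hook. The bar is 84 mm wide (y), 12 mm thick (x), 28 mm high: pinch it from above across its thickness. Below it is an open window 72 mm wide (y), 40 mm high, down to the housing.
- module_red: The red module; origin in the middle of its underside, axes as red_mid. Heavy steel foot 84 mm wide (y), 64 mm deep (x), 8 mm high; housing on it 84 mm wide, 44 mm thick, up to 60 mm; above it the window, between two uprights 12 mm thick, and the grip bar.
- red_seat (a point): Seat of the fixed double hook with the red band: midway between the top lines of its two level round arms (8 mm diameter, 36 mm apart), 162 mm above the bench, half-way along the throat. They run out from an upright plate along this point's -x, roughly to the robot; their ends, 37 mm from here, turn up as 8 mm tips, tops 14 mm above the seat. y is sideways, z up.
- hook_red: Stand of the hook with the red band: origin on the bench under the front face of its white upright plate (90 mm wide, 172 mm high, a red band along its top), 48 mm behind red_seat; axes as red_seat. Its foot plate reaches 110 mm to +x. The three stands stand in a row, 150 mm apart, screwed to an aluminium rail behind them.
- yellow_mid (a point): Centre, half-way up, of the yellow module: a loose black electronics module, 0.25 kg, with yellow faces and a yellow grip bar, standing upright on the bench, 128 mm tall, front and back alike. z is up, x runs through its thickness. This point is 64 mm above its underside. One or more modules may be absent (None).
- yellow_bar (a point): Middle of the underside of the yellow module's grip bar, 36 mm above yellow_mid, same axes; it is what rests on the hook. The bar is 84 mm wide (y), 12 mm thick (x), 28 mm high: pinch it from above across its thickness. Below it is an open window 72 mm wide (y), 40 mm high, down to the housing.
- module_yellow: The yellow module; origin in the middle of its underside, axes as yellow_mid. Heavy steel foot 84 mm wide (y), 64 mm deep (x), 8 mm high; housing on it 84 mm wide, 44 mm thick, up to 60 mm; above it the window, between two uprights 12 mm thick, and the grip bar.
- yellow_seat (a point): Seat of the fixed double hook with the yellow band: midway between the top lines of its two level round arms (8 mm diameter, 36 mm apart), 162 mm above the bench, half-way along the throat. They run out from an upright plate along this point's -x, roughly to the robot; their ends, 37 mm from here, turn up as 8 mm tips, tops 14 mm above the seat. y is sideways, z up.
- hook_yellow: Stand of the hook with the yellow band: origin on the bench under the front face of its white upright plate (90 mm wide, 172 mm high, a yellow band along its top), 48 mm behind yellow_seat; axes as yellow_seat. Its foot plate reaches 110 mm to +x. The three stands stand in a row, 150 mm apart, screwed to an aluminium rail behind them.
- blue_mid (a point): Centre, half-way up, of the blue module: a loose black electronics module, 0.25 kg, with blue faces and a blue grip bar, standing upright on the bench, 128 mm tall, front and back alike. z is up, x runs through its thickness. This point is 64 mm above its underside. One or more modules may be absent (None).
- blue_bar (a point): Middle of the underside of the blue module's grip bar, 36 mm above blue_mid, same axes; it is what rests on the hook. The bar is 84 mm wide (y), 12 mm thick (x), 28 mm high: pinch it from above across its thickness. Below it is an open window 72 mm wide (y), 40 mm high, down to the housing.
- module_blue: The blue module; origin in the middle of its underside, axes as blue_mid. Heavy steel foot 84 mm wide (y), 64 mm deep (x), 8 mm high; housing on it 84 mm wide, 44 mm thick, up to 60 mm; above it the window, between two uprights 12 mm thick, and the grip bar.
- blue_seat (a point): Seat of the fixed double hook with the blue band: midway between the top lines of its two level round arms (8 mm diameter, 36 mm apart), 162 mm above the bench, half-way along the throat. They run out from an upright plate along this point's -x, roughly to the robot; their ends, 37 mm from here, turn up as 8 mm tips, tops 14 mm above the seat. y is sideways, z up.
- hook_blue: Stand of the hook with the blue band: origin on the bench under the front face of its white upright plate (90 mm wide, 172 mm high, a blue band along its top), 48 mm behind blue_seat; axes as blue_seat. Its foot plate reaches 110 mm to +x. The three stands stand in a row, 150 mm apart, screwed to an aluminium rail behind them.
- supply_mid (a point): Centre, half-way up, of the grey bench supply, a loose upright metal box of 0.6 kg, 110 mm long (its x), 60 mm wide (its y), 97 mm high (z up, heavy at the bottom). It stands on the bench just in front of one of the hooks, in the way of that hook's module, and its rear end comes close to the hook's tip, so take it from above across its width, fingers either side in y.
- mat_top (a point): Centre of the top face of the fixed green mat, 180 mm square, 3 mm thick; x and y along its edges, z up.
- switch (a joint): Angle of the red test switch lever: 0 is off (leaning about 0.5 rad towards -x, the robot's side), 1.0 is fully on (leaning the same amount to +x). Stiff enough to stay where it is left; pushing the lever's top end towards +x (away from the robot) turns it on.
- switch_tip (a point): Upper end of the red switch lever (at its middle line). The lever pivots about a level axis along y, 80 mm below along the lever; it stands on a low grey block. The heading of its x axis is the direction to push.
- supply: The grey bench supply; origin in the middle of its underside.
- mug: White mug, 76 mm across, 90 mm high, a bystander; origin under its centre.
- driver: Orange-handled screwdriver, 200 mm long, lying on the bench, a bystander.
- meter: Yellow hand-held meter, 150 x 75 x 36 mm, lying on the bench, a bystander; origin under its centre.
Mind the look-alikes: they are no part of the job. What is shaped like the module_blue but pink or purple is not meant.

How it is judged:
By the outcome, as a careful person would: the job done as asked, in the order asked, and still so for the second after the job is handed in, with the robot touching nothing.
Of module_red, module_yellow, module_blue only 2 to 3 are there at a start; the rules pass over those that are not, and their reading is None.
At some moment in a run one of supply, module_red, module_yellow, module_blue may be knocked a few centimetres aside while the robot is not near it.
It also fails if it takes over 210 s, if anything falls off the work surface, if the arm or the gripper's body presses on something with over 40 N, if the wrist force passes 120 N, or if a joint passes its speed limit or range.

ROBOT

A 6-joint arm with a two-finger parallel gripper is mounted at the origin on the work surface. World frame = base frame: x ahead of the robot, y to its left, z up, the work surface at z = 0. Lengths are in m, angles in rad, forces in N, time in s.
With the tool pointing down it reaches from about 0.35 to 0.8 m from the base axis. Payload 7.3 kg.
Tool frame: the origin (TCP) lies between the finger pads; the fingertips stand 25 mm ahead of it and the grasp point (between the pads) lies 6 mm ahead of it (r.tip_extent is the distance from the TCP to the fingertips, in m); z points along the fingers, y is the line along which they close (so a half turn about z gives the same grasp; the last joint's range is limited). The gripper opens to 85 mm and grips with 20 to 120 N. Pads are 22 mm wide; open, the fingers measure 114 mm over their backs; the gripper's body (76 mm by 85 mm) begins 54 mm behind the grasp point. The pads swing forward as they close: fully open they stand 13 mm farther back than shut.
Start: joints at [-0.146, 0.342, 1.524, -0, 1.275, -0.146], TCP at [0.525, 0, 0.256] pointing down, gripper open.
Joint ranges: [-2.53, 2.53], [-0.77, 2.02], [0.04, 2.7], [-1, 4.14], [0.28, 2.66], [-3.11, 3.11]. Speed limits (rad/s): [2.57, 2.57, 3.14, 3.14, 3.14, 3.14].

INTERFACE

Orientations are given as a unit quaternion [x, y, z, w].
In Python, from workcell import r, command_gripper, optics gives the robot as it stands. The module is installed in compiled form; this text tells all that it offers. Calls block until the motion is done:
- r.reach(position, orientation): joint-space move of the TCP to a pose.
- r.move_straight(position, orientation=None, speed=0.15, max_force=None): straight line of the TCP; orientation=None keeps the orientation; speed is the mean speed in m/s. With max_force (N) it stops when the force on the tool has changed by that much, and returns True; else False.
- r.movej(angles): joint-space move.
- command_gripper(opening, force=None): finger opening in m; force is the grip in N (None keeps the last); returns when the fingers have stopped.
- r.hold(seconds).
- r.solve_ik(position, orientation): joint angles nearest the present ones, or None.
- r.read_state(): the state.
- optics.get_image(name): name is "scene" or "side" or "wrist"; returns (picture, depth): 400x640x3 uint8, red, green, blue; 400x640 float32, m along the optical axis (not along the pixel's ray), 0 where there is no reading.
- optics.camera_model(name): a dict with "K" (3x3 intrinsics, pixels), "R" (3x3) and "t" (3): a world point X has camera coordinates R X + t; the wrist camera has in their place "tool_from_camera" (4x4, takes a point from camera to tool coordinates, whose origin is the TCP and whose axes are the flange's). Camera axes: x right, y down, z forward; pixel columns grow to the right and rows downward; lengths in m; the calibration is good to about 2 mm. A picture is of the moment at which its call begins: read the wrist's pose just before it. camera_model takes no time and is no camera call.
A pose or a line that the arm cannot do raises r.PlanningError and nothing moves.
- r.finish_job(): hands the job in; it is judged then, once.
The state is a dict: "time_s": time; "joint_positions": joint angles; "dq": joint speeds; "tau": joint torques, N m; "eef_pos": TCP position; "eef_rot": TCP orientation; "contact_force": force on the tool from outside, world axes, zero at the start; "torque": the same for the moment, N m; "grip_width": finger opening in m; "grip_force": force on a finger pad.
Only numpy, scipy, OpenCV 4.12 (cv2) and the standard library are available. Lean on these libraries where they do the work, as an engineer would, in place of code of your own. Each camera call takes 0.05 s, during which the arm holds its last target. There are 200 camera calls.

## Working session

There is one attempt and no reset: what is moved stays moved. The work goes in short steps, each a Python script; the robot and the scene stay as the last script left them, time stands still between calls to the robot, and variables do not carry over. Pictures are saved under pics/ and viewed, at most 14 in all, crops included, and the job is handed in when it is done.

```bash
mkdir -p pics; cat > h.py <<'E'
import numpy as np, cv2
from workcell import r, command_gripper, optics
from scipy.spatial.transform import Rotation as Ro
def snap(name, fn=None):
    s=r.read_state(); im,d=optics.get_image(name); m=optics.camera_model(name)
    if 'R' in m: R=np.array(m['R']).T; t=-R@np.array(m['t'])
    else:
        T=np.array(m['tool_from_camera']); W=Ro.from_quat(s['eef_rot']).as_matrix()
        R=W@T[:3,:3]; t=W@T[:3,3]+s['eef_pos']
    if fn: cv2.imwrite('pics/'+fn,im[:,:,::-1])
    v,u=np.mgrid[:400,:640]; K=np.array(m['K'])
    c=np.stack([(u-K[0,2])/K[0,0]*d,(v-K[1,2])/K[1,1]*d,d],-1)
    P=c@R.T+t; P[d==0]=np.nan
    return im,P,(K,R,t)
def down(yaw):  # tool y axis heading = yaw, z down
    y=np.array([np.cos(yaw),np.sin(yaw),0]); z=np.array([0,0,-1.]); x=np.cross(y,z)
    return Ro.from_matrix(np.stack([x,y,z],1)).as_quat()
E
python3 - <<'E'
from h import *
for n in('scene','side','wrist'):
    im,P,(K,R,t)=snap(n,n+'0.png'); np.savez('pics/'+n+'0.npz',im=im,P=P,K=K,R=R,t=t); print(n,t.round(3),R[:,2].round(2))
s=r.read_state();print(s['eef_rot'],s['grip_width'],s['time_s'])
E
```

```text
scene [1.17  0.371 1.209] [-0.48 -0.26 -0.84]
side [-0.075 -0.683  0.951] [ 0.48  0.57 -0.66]
wrist [0.525 0.078 0.374] [-0.   -0.31 -0.95]
[ 7.07104076e-01  7.07109261e-01 -3.34427750e-04 -4.54764550e-04] 0.08566449450144054 0.15
```

View pics/scene0.png

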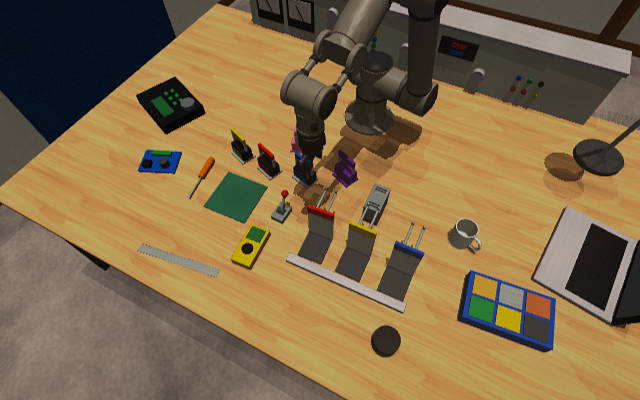

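View pics/side0.png

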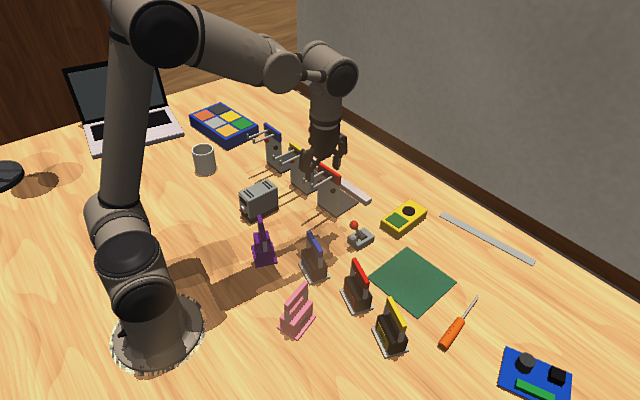

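The scene view shows all three modules: yellow (240,145), red (267,160) and blue (303,170). It also shows the pink and purple look-alikes, the supply (375,205) in front of the yellow hook, the mat (236,197), and the switch (283,205). The side view agrees.

```bash
cat >> h.py <<'E'
HUE={'red':((0,6),(174,180)),'yellow':((23,33),),'blue':((108,124),),'green':((65,90),)}
def mask(im,c):
    H=cv2.cvtColor(im,cv2.COLOR_RGB2HSV); h,s,v=[H[...,i].astype(int) for i in range(3)]
    return sum(((h>=a)&(h<=b)) for a,b in HUE[c]).astype(bool)&(s>130)&(v>50)
def rect(Q):
    (c,(w,h),a)=cv2.minAreaRect(np.float32(Q[:,:2])*1000)
    if w<h: w,h,a=h,w,a+90
    a=(a+90)%180-90   # heading of long axis
    return np.round(np.array(c)/1000,4),round(w),round(h),round(a,1)
def find(im,P,c,zlo,zhi,n=12):
    with np.errstate(invalid='ignore'): m=mask(im,c)&(P[...,2]>zlo)&(P[...,2]<zhi)
    k,L,S,C=cv2.connectedComponentsWithStats(m.astype(np.uint8),connectivity=8)
    return [(S[i][4],C[i].round(),rect(P[L==i]),P[L==i].mean(0).round(3)) for i in range(1,k) if S[i][4]>n]
E
python3 - <<'E'
from h import *
for n in('scene','side'):
    f=np.load('pics/'+n+'0.npz'); im,P=f['im'],f['P']; print(n)
    for c in('red','yellow','blue'):
        print(c,'bar top');[print('  ',*x) for x in find(im,P,c,.120,.134)]
        print(c,'band');[print('  ',*x) for x in find(im,P,c,.15,.18)]
    print('mat');[print('  ',*x) for x in find(im,P,'green',-.005,.01,200)]
    print('lever');[print('  ',*x) for x in find(im,P,'red',.03,.115,4)]
    H=cv2.cvtColor(im,cv2.COLOR_RGB2HSV)
    m=(P[...,2]>.088)&(P[...,2]<.104)&(H[...,1]<60)&(P[...,0]>.3)&(P[...,0]<.9)
    k,L,S,C=cv2.connectedComponentsWithStats(m.astype(np.uint8))
    print('grey top');[print('  ',S[i][4],C[i].round(),rect(P[L==i])) for i in range(1,k) if S[i][4]>60]
f=np.load('pics/scene0.npz')
big=cv2.resize(f['im'][120:320,130:450],None,fx=2.5,fy=2.5,interpolation=cv2.INTER_CUBIC);cv2.imwrite('pics/sc0c.png',big[...,::-1])
E
```

```text
scene
red bar top
   66 [266. 150.] (array([ 0.4535, -0.239 ]), 87, 13, 70.2) [ 0.455 -0.236  0.128]
red band
   177 [320. 212.] (array([0.6156, 0.0787]), 91, 21, -85.8) [0.621 0.08  0.166]
yellow bar top
   48 [238. 135.] (array([ 0.4355, -0.3766]), 80, 13, 66.3) [ 0.437 -0.371  0.129]
yellow band
   97 [363. 228.] (array([0.6099, 0.2258]), 90, 21, -88.6) [0.615 0.227 0.172]
blue bar top
   21 [298. 155.] (array([ 0.4196, -0.1129]), 33, 11, 74.0) [ 0.42  -0.115  0.129]
blue band
   91 [409. 248.] (array([0.6162, 0.3776]), 88, 12, -89.8) [0.616 0.378 0.174]
mat
   1547 [234. 197.] (array([ 0.6193, -0.2885]), 181, 178, -87.0) [ 0.626 -0.292  0.004]
lever
   25 [513.  89.] (array([-0.3615,  0.52  ]), 19, 18, -2.0) [-0.359  0.519  0.086]
   23 [523.  92.] (array([-0.3574,  0.5628]), 19, 15, 26.7) [-0.357  0.564  0.087]
   39 [295. 146.] (array([ 0.3262, -0.1846]), 33, 9, -78.7) [ 0.326 -0.187  0.045]
   7 [271. 158.] (array([ 0.4678, -0.2105]), 21, 6, -88.1) [ 0.467 -0.208  0.112]
   8 [260. 164.] (array([ 0.4684, -0.2634]), 12, 2, 70.3) [ 0.469 -0.263  0.045]
   11 [266. 168.] (array([
[... 500 characters left out ...]
.4332, -0.3792]), 81, 12, 67.7) [ 0.432 -0.38   0.129]
yellow band
   34 [295. 146.] (array([0.6158, 0.2409]), 55, 14, -89.9) [0.614 0.24  0.174]
blue bar top
blue band
   40 [273. 129.] (array([0.6142, 0.3733]), 83, 10, -87.8) [0.615 0.37  0.174]
mat
lever
   5 [267. 141.] (array([0.6068, 0.4021]), 10, 5, 9.7) [0.607 0.401 0.11 ]
   6 [292. 162.] (array([0.604 , 0.2491]), 11, 8, 72.2) [0.603 0.249 0.11 ]
   38 [354. 224.] (array([ 0.5703, -0.0942]), 19, 17, -16.5) [ 0.569 -0.095  0.104]
   11 [367. 287.] (array([ 0.4379, -0.2793]), 9, 1, -18.8) [ 0.438 -0.279  0.109]
grey top
   68 [202. 149.] (array([0.4133, 0.5252]), 75, 74, 86.5)
   444 [257. 190.] (array([0.4398, 0.2076]), 112, 60, 0.4)
```

View pics/sc0c.png

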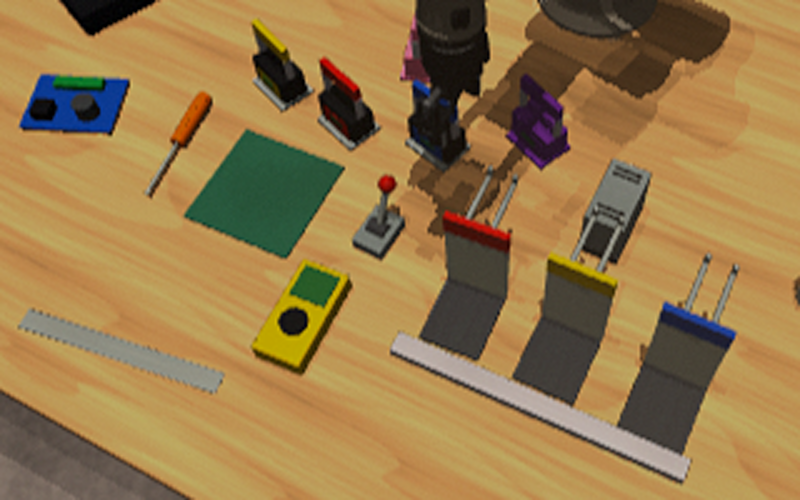

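```bash
python3 - <<'E'
from h import *
import math
c=np.array([.441,.210]); best=None
j=np.array(r.read_state()['joint_positions'])
def ok(q): return r.solve_ik([c[0],c[1],.25],q) is not None
cands=[down(math.radians(a)) for a in(91,-89)]
qs=[r.solve_ik([c[0],c[1],.25],q) for q in cands]; print([np.round(q,2) if q is not None else None for q in qs])
q=min([(abs(s[5]),i) for i,s in enumerate(qs) if s is not None])[1]; a=(91,-89)[q]; q=cands[q]
r.reach([c[0],c[1],.25],q)
im,P,_=snap('wrist','w1.png')
H=cv2.cvtColor(im,cv2.COLOR_RGB2HSV)
m=(P[...,2]>.088)&(P[...,2]<.104)&(H[...,1]<60)
print(rect(P[m]),m.sum(),a)
E
```

```text
[array([ 0.29,  0.28,  1.63, -0.  ,  1.23, -1.3 ]), array([ 0.29,  0.28,  1.63, -0.  ,  1.23,  1.84])]
(array([0.4929, 0.2189]), 564, 276, 82.0) 9287 91
```

View pics/w1.png

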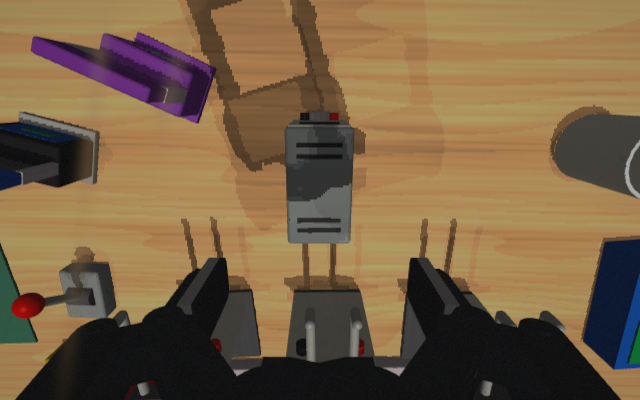

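The wrist view shows the supply at (320,185), between the fingers and well aligned. The camera sits on the hook side, so I'll use the half-turned grasp to keep it clear.

```bash
cat >> h.py <<'E'
def sup(n):
    im,P,_=snap(n); H=cv2.cvtColor(im,cv2.COLOR_RGB2HSV)
    with np.errstate(invalid='ignore'): m=(P[...,2]>.088)&(P[...,2]<.106)&(H[...,1]<60)&(P[...,0]>.3)&(P[...,0]<.9)
    k,L,S,C=cv2.connectedComponentsWithStats(m.astype(np.uint8))
    return [(S[i][4],C[i].round(),rect(P[L==i])) for i in range(1,k) if S[i][4]>60]
E
python3 - <<'E'
from h import *
import math
print(sup('wrist'))
q=down(math.radians(-89))
r.reach([.441,.21,.25],q)
w=sup('wrist');print(w)
w=[x for x in w if 95<x[2][1]<130 and 50<x[2][2]<72]
c=w[0][2][0] if w else np.array([.441,.21]); a=w[0][2][3] if w else 1
if np.hypot(*(c-[.441,.21]))>.008: raise SystemExit('differs')
q=down(math.radians(a-90))
r.move_straight([*c,.25],q)
print(r.move_straight([*c,.078],q,speed=.12,max_force=15))
command_gripper(.04,60); s=r.read_state(); print(s['grip_width'],s['grip_force'],s['eef_pos'],s['time_s'])
if s['grip_width']>.05:
    r.move_straight([c[0],c[1],.30],q,speed=.15); s=r.read_state(); print(s['grip_width'],s['contact_force'])
    snap('wrist','w2.png')
E
```

```text
[(np.int32(107), array([168.,  94.]), (array([0.3612, 0.0837]), 13, 6, 2.7)), (np.int32(7705), array([319., 182.]), (array([0.4392, 0.2098]), 110, 59, 0.7)), (np.int32(422), array([630., 168.]), (array([0.4214, 0.4938]), 56, 15, 16.1)), (np.int32(210), array([ 27., 175.]), (array([ 0.4333, -0.0545]), 12, 8, -17.1)), (np.int32(227), array([227., 340.]), (array([0.6127, 0.1084]), 29, 8, 80.0)), (np.int32(143), array([295., 340.]), (array([0.6069, 0.1887]), 19, 11, -85.8)), (np.int32(419), array([332., 341.]), (array([0.6105, 0.2273]), 36, 3, -88.1)), (np.int32(108), array([367., 340.]), (array([0.6096, 0.2622]), 13, 2, 85.8))]
[(np.int32(7571), array([317., 185.]), (array([0.4396, 0.2099]), 112, 60, 0.6)), (np.int32(479), array([ 17., 214.]), (array([0.4065, 0.4993]), 69, 27, -15.4)), (np.int32(198), array([601., 202.]), (array([ 0.4336, -0.0525]), 12, 5, -12.5)), (np.int32(96), array([445., 266.]), (array([0.3639, 0.0822]), 12, 6, -56.0))]
False
0.05931660111945849 64.44243550300598 [0.43989587 0.21010921 0.07858512] 6.2083
0.05936209805393786 [-0.04150397  0.0833307  -6.3545717 ]
```

```bash
python3 - <<'E'
from h import *
import math
q=down(math.radians(3-90)); m=[.6195,-.2885]
r.move_straight([.45,0.0,.30],down(math.radians(-89)),speed=.25)
r.move_straight([*m,.30],q,speed=.25)
im,P,_=snap('side');print('mat',find(im,P,'green',-.005,.012,200))
r.move_straight([*m,.11],q,speed=.15)
print(r.move_straight([*m,.0795],q,speed=.03,max_force=6)); print(r.read_state()['eef_pos'],r.read_state()['grip_width'])
command_gripper(.085); r.move_straight([*m,.25],q,speed=.2)
im,P,_=snap('wrist','w3.png'); print(sup('wrist')); print('mat',find(im,P,'green',-.005,.012,200))
for c in('red','yellow','blue'): print(c,find(im,P,c,.12,.136))
print(r.read_state()['time_s'])
E
```

```text
mat []
True
[ 0.619163   -0.28835717  0.08167744] 0.05936345591808259
[(np.int32(7909), array([318., 184.]), (array([ 0.6199, -0.2888]), 110, 60, 3.1)), (np.int32(95), array([359., 342.]), (array([ 0.4484, -0.3427]), 12, 6, -22.7))]
mat []
red [(np.int32(728), array([242., 353.]), (array([ 0.4565, -0.227 ]), 54, 14, 70.6), array([ 0.46 , -0.225,  0.126]))]
yellow [(np.int32(74), array([388., 369.]), (array([ 0.4437, -0.3683]), 29, 2, 67.3), array([ 0.444, -0.368,  0.122]))]
blue [(np.int32(126), array([146., 385.]), (array([ 0.4159, -0.1243]), 20, 10, 81.0), array([ 0.416, -0.127,  0.128]))]
14.1917
```

View pics/w3.png

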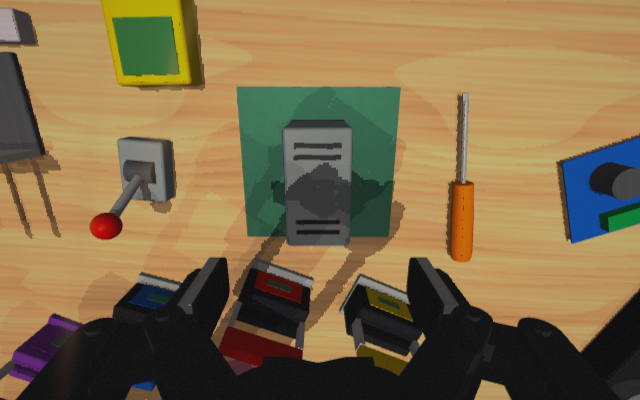

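Supply stands on the mat around (318,184), with green on all sides. Next is the red module, measured from near first.

```bash
cat >> h.py <<'E'
import math
SEAT={'red':(.563,.0777),'yellow':(.563,.2268),'blue':(.563,.3768)}
def look(c,g,a):
    """hover over guess g (module-x heading a deg), measure the bar top with the wrist camera"""
    q=down(math.radians(a)); r.reach([*g,.30],q)
    im,P,_=snap('wrist',f'look_{c}.png'); f=[x for x in find(im,P,c,.118,.136,100)]
    f.sort(key=lambda x:-x[0]); print(c,f[:2]); return f[0][2]
def grab(c,g,a):
    p,w,h,l=look(c,g,a)
    if np.hypot(*(p-g))>.02 or not(76<w<92 and 9<h<20): raise SystemExit('check')
    q=down(math.radians(l-90 if l>0 else l+90)); r.move_straight([*p,.22],q,speed=.2)
    f=[x for x in find(*snap('wrist')[:2],c,.118,.136,100)]; f.sort(key=lambda x:-x[0]); print('near',f[0][2])
    if r.move_straight([*p,.133],q,speed=.1,max_force=12): raise SystemExit('hit')
    command_gripper(.0,50); s=r.read_state(); print('grip',s['grip_width'],s['grip_force'])
    r.move_straight([*p,.31],q,speed=.2); s=r.read_state(); print(s['grip_width'],s['contact_force'].round(1),s['time_s'])
    if s['grip_width']<.009: raise SystemExit('lost')
E
python3 - <<'E'
from h import *
f=np.load('pics/scene0.npz'); H=cv2.cvtColor(f['im'],cv2.COLOR_RGB2HSV); P=f['P']
m=(H[...,0]>130)&(H[...,0]<150)&(H[...,1]>100)&(P[...,2]>.01)&(P[...,2]<.14);print('purple',np.nanpercentile(P[m],[2,98],axis=0).round(3))
grab('red',np.array([.452,-.2405]),-19)
E
```

```text
purple [[ 0.323 -0.725  0.011]
 [ 0.464  0.092  0.132]]
red [(np.int32(1031), array([316., 181.]), (array([ 0.4513, -0.2402]), 82, 11, 71.2), array([ 0.452, -0.238,  0.128]))]
near (array([ 0.4513, -0.2405]), 83, 12, 70.9)
grip 0.010619814381384318 49.66895878314972
0.010912345326696462 [ 0.2  0.3 -3.3] 18.725
```

```bash
cat >> h.py <<'E'
def hang(c,dy=0,via=None):
    x,y=SEAT[c]; q=down(0)
    for v in (via or []): r.move_straight(v,q,speed=.25)
    r.move_straight([.485,y,.31],q,speed=.25)
    r.move_straight([.485,y,.218],q,speed=.2)
    if r.move_straight([x,y,.218],q,speed=.08,max_force=8): print('hit',r.read_state()['eef_pos'],r.read_state()['contact_force']); raise SystemExit
    snap('wrist',f'in_{c}.png'); snap('scene',f'ins_{c}.png')
    print('lower',r.move_straight([x,y,.1935],q,speed=.03,max_force=5)); s=r.read_state(); print(s['eef_pos'],s['contact_force'].round(1))
def release(c):
    x,y=SEAT[c]; command_gripper(.03); r.move_straight([x,y,.30],speed=.12); command_gripper(.085)
    print(r.read_state()['time_s'])
E
python3 - <<'E'
from h import *
hang('red',via=[[.43,-.05,.31]])
a=cv2.imread('pics/in_red.png'); b=snap('side')[0][:,:,::-1]; s=snap('scene')[0][:,:,::-1]
b=cv2.resize(b[90:240,240:440],(400,300),interpolation=cv2.INTER_CUBIC); s=cv2.resize(s[140:290,240:440],(400,300),interpolation=cv2.INTER_CUBIC)
cv2.imwrite('pics/red_chk.png',np.hstack([b,s,cv2.resize(a,(0,0),fx=.75,fy=.75)])[:,:800] if 0 else np.vstack([np.hstack([b,s]),np.hstack([cv2.resize(a,(480,300)),np.zeros((300,320,3),np.uint8)])]))
E
```

```text
lower True
[0.56273818 0.07771867 0.19502639] [-0.1 -0.6  4.6]
```

View pics/red_chk.png

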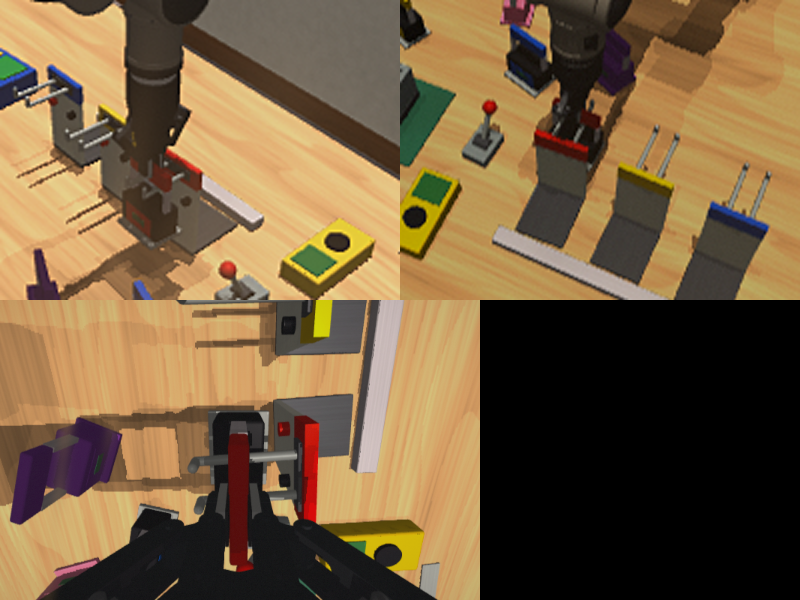

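Arms pass through the red window, and contact came at the predicted height (TCP 0.195). I'll release it, check it, then fetch yellow.

```bash
python3 - <<'E'
from h import *
release('red')
im,P,_=snap('wrist','rel_red.png'); [print(x) for x in find(im,P,'red',.175,.205,30)]
r.move_straight([.45,.0,.31],down(0),speed=.25)
grab('yellow',np.array([.434,-.378]),-23)
hang('yellow',via=[[.40,-.15,.31],[.42,.15,.31]])
a=cv2.imread('pics/in_yellow.png'); b=snap('side')[0][:,:,::-1]; s=snap('scene')[0][:,:,::-1]; c=cv2.imread('pics/rel_red.png')
b=cv2.resize(b[80:230,220:420],(400,300),interpolation=cv2.INTER_CUBIC); s=cv2.resize(s[140:290,280:480],(400,300),interpolation=cv2.INTER_CUBIC)
cv2.imwrite('pics/yel_chk.png',np.vstack([np.hstack([b,s]),np.hstack([cv2.resize(x,(400,250)) for x in(a,c)])]))
E
```

```text
24.9417
(np.int32(1549), array([318., 199.]), (array([0.5626, 0.0776]), 83, 12, -89.9), array([0.563, 0.082, 0.19 ]))
yellow [(np.int32(1002), array([317., 182.]), (array([ 0.4336, -0.3786]), 82, 12, 68.3), array([ 0.435, -0.376,  0.129]))]
near (array([ 0.4336, -0.3787]), 83, 12, 68.5)
grip 0.010925881116215239 49.465007185935974
0.010825963769000427 [-0.5  1.3 -3.4] 30.4583
lower True
[0.56275047 0.22671759 0.19499688] [0.1 0.5 4.5]
```

```bash
ls -la pics/yel_chk.png
```

```text
-rw-r--r-- 1 agent agent 655426 Dec  2 00:21 pics/yel_chk.png
```

View pics/yel_chk.png

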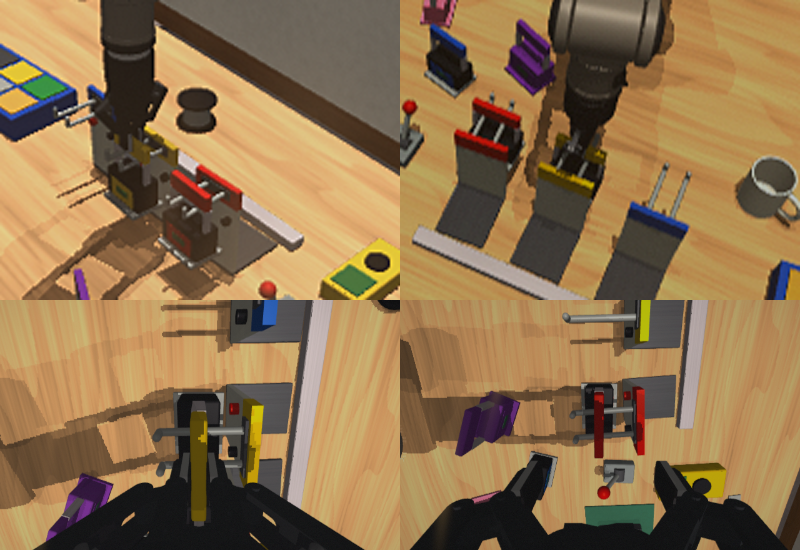

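Red hangs freely (bar top at z 0.190 as computed) and yellow is on its seat. Next I'll release yellow and fetch blue.

```bash
python3 - <<'E'
from h import *
release('yellow')
im,P,_=snap('wrist'); [print(x) for x in find(im,P,'yellow',.175,.205,30)]
im,P,_=snap('scene'); f=find(im,P,'blue',.118,.136); print(f)
f=[x for x in f if 70<x[2][1]<95]
r.move_straight([.43,.05,.31],down(0),speed=.25)
if not f: raise SystemExit('no blue')
p,w,h,l=f[0][2]; a=l-90 if l>0 else l+90
grab('blue',p,a)
hang('blue',via=[[.42,.1,.31],[.44,.25,.31]])
a=cv2.imread('pics/in_blue.png'); b=snap('side')[0][:,:,::-1]; s=snap('scene')[0][:,:,::-1]; c=cv2.imread('pics/look_blue.png')
b=cv2.resize(b[80:230,220:420],(400,300),interpolation=cv2.INTER_CUBIC); s=cv2.resize(s[140:290,280:480],(400,300),interpolation=cv2.INTER_CUBIC)
cv2.imwrite('pics/blu_chk.png',np.vstack([np.hstack([b,s]),np.hstack([cv2.resize(x,(400,250)) for x in(a,c)])]))
E
```

```text
38.0333
(np.int32(1577), array([318., 199.]), (array([0.5626, 0.2261]), 84, 12, -89.9), array([0.563, 0.23 , 0.19 ]))
[(np.int32(56), array([303., 158.]), (array([ 0.4252, -0.0924]), 84, 14, 75.8), array([ 0.426, -0.091,  0.129]))]
blue [(np.int32(968), array([315., 181.]), (array([ 0.4239, -0.0919]), 81, 11, 75.5), array([ 0.424, -0.089,  0.129]))]
near (array([ 0.4237, -0.0922]), 82, 11, 75.8)
grip 0.011005940101726586 49.37342405319214
0.010490755290430163 [-0.2 -0.8 -1.7] 43.15
lower True
[0.56279741 0.37664431 0.19502384] [-0.1  0.1  4.8]
```

```bash
ls pics
```

```text
blu_chk.png
in_blue.png
in_red.png
in_yellow.png
ins_blue.png
ins_red.png
ins_yellow.png
look_blue.png
look_red.png
look_yellow.png
red_chk.png
rel_red.png
sc0c.png
scene0.npz
scene0.png
side0.npz
side0.png
w1.png
w2.png
w3.png
wrist0.npz
wrist0.png
yel_chk.png
```

View pics/blu_chk.png

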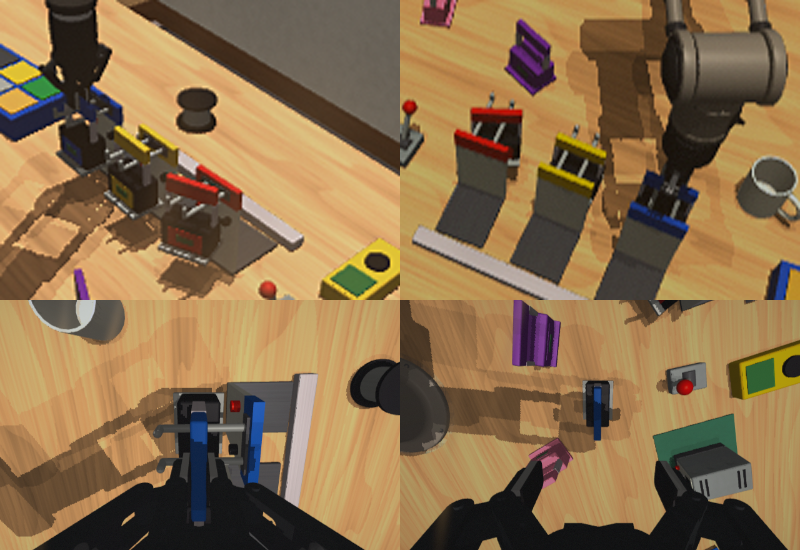

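Blue is seated too, with the arms through its window. In the bottom-right view the supply looks shifted on the mat, so I'll release blue and measure the supply.

```bash
python3 - <<'E'
from h import *
release('blue')
im,P,_=snap('wrist'); [print(x) for x in find(im,P,'blue',.175,.205,30)]
r.move_straight([.45,.1,.31],down(0),speed=.25)
r.reach([.62,-.29,.34],down(math.radians(-87)))
im,P,_=snap('wrist','w5.png')
print([x for x in sup('wrist') if x[0]>1000]); H=mask(im,'green')&(abs(P[...,2]-.003)<.006); print('mat',rect(P[H]))
im,P,_=snap('side'); H=mask(im,'green')&(abs(P[...,2]-.003)<.006)&(P[...,1]<-.15)&(P[...,0]<.75)&(P[...,0]>.5)&(P[...,1]>-.45); print('mat',rect(P[H]),[x for x in sup('side') if x[0]>200])
im,P,_=snap('scene'); print(sup('scene')); print(find(im,P,'red',.085,.115,4))
print(r.read_state()['time_s'])
E
```

```text
50.1083
(np.int32(1531), array([318., 200.]), (array([0.5627, 0.3759]), 83, 12, -89.8), array([0.563, 0.38 , 0.19 ]))
[(np.int32(4667), array([317., 166.]), (array([ 0.6197, -0.2886]), 110, 60, 3.0))]
mat (array([0., 0.]), 0, 0, 0.0)
mat (array([ 0.6737, -0.3753]), 67, 1, 3.9) [(np.int32(222), array([138.,  93.]), (array([0.3949, 1.0464]), 193, 29, -8.6)), (np.int32(676), array([417., 259.]), (array([ 0.6173, -0.2894]), 111, 60, 3.5))]
[(np.int32(453), array([231., 183.]), (array([ 0.6208, -0.2853]), 115, 62, 3.8)), (np.int32(104), array([636., 306.]), (array([0.4372, 1.039 ]), 91, 10, -6.1))]
[(np.int32(18), array([513.,  88.]), (array([-0.3623,  0.5209]), 21, 17, -8.8), array([-0.36 ,  0.521,  0.091])), (np.int32(12), array([524.,  91.]), (array([-0.359,  0.564]), 22, 16, -13.1), array([-0.36 ,  0.564,  0.091])), (np.int32(32), array([284., 193.]), (array([ 0.5776, -0.0888]), 23, 19, -85.5), array([ 0.577, -0.087,  0.103])), (np.int32(9), array([335., 215.]), (array([0.5765, 0.1129]), 7, 4, -63.8), array([0.578, 0.112, 0.103]))]
53.3833
```

View pics/w5.png

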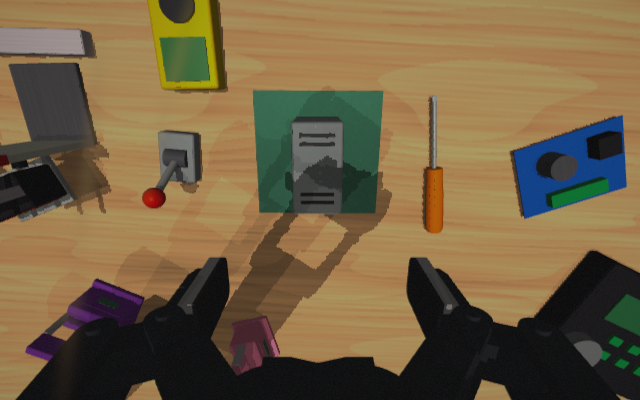

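The supply hasn't moved, but its near end lines up with the mat's near edge at row 213. I'll ray-cast the mat corners, pixels (253,90), (383,91), (376,213) and (259,213).

```bash
python3 - <<'E'
from h import *
im,P,(K,R,t)=snap('wrist')
def cast(p,z=.003):
    d=R@np.linalg.solve(K,[*p,1]); return (t+d*(z-t[2])/d[2]).round(4)
print(t.round(3)); 
for p in((253,90),(383,91),(376,213),(259,213),(293,213),(293,118),(268,150)): print(p,cast(p)[:2],cast(p,.097)[:2],P[p[1],p[0]].round(3))
H=cv2.cvtColor(im,cv2.COLOR_RGB2HSV); print(H[150,265],H[100,300])
h=(H[...,0]>65)&(H[...,0]<95)&(H[...,1]>90)&(P[...,2]>-.01)&(P[...,2]<.012)&(P[...,0]<.8)&(P[...,1]<-.15)
k,L,S,C=cv2.connectedComponentsWithStats(h.astype(np.uint8)); i=1+np.argmax(S[1:,4]); print(rect(P[L==i]),S[i])
E
```

```text
[ 0.699 -0.286  0.459]
(253, 90) [ 0.7051 -0.1962] [ 0.7039 -0.2148] [ 0.705 -0.196  0.002]
(383, 91) [ 0.7133 -0.3755] [ 0.7104 -0.3571] [ 0.713 -0.376  0.001]
(376, 213) [ 0.5339 -0.3857] [ 0.568  -0.3652] [ 0.533 -0.386  0.002]
(259, 213) [ 0.5242 -0.2036] [ 0.5603 -0.2207] [ 0.523 -0.203 -0.   ]
(293, 213) [ 0.527  -0.2566] [ 0.5625 -0.2627] [ 0.526 -0.256  0.001]
(293, 118) [ 0.6705 -0.2524] [ 0.6765 -0.2594] [ 0.671 -0.253  0.004]
(268, 150) [ 0.6233 -0.2173] [ 0.6389 -0.2315] [ 0.624 -0.218  0.005]
[ 75 116  92] [ 74 118 112]
(array([ 0.6203, -0.289 ]), 178, 177, -87.0) [ 253   91  129  121 9839]
```

Mat centre is (0.620,-0.289), so the supply is centred on it; the row match was only perspective. All three modules hang with bar tops at z 0.190, so next is the switch.

```bash
python3 - <<'E'
from h import *
im,P,_=snap('wrist')
m=(abs(P[...,0]-.615)<.07)&(abs(P[...,1]+.09)<.06)&(P[...,2]>.012)&(P[...,2]<.045); print('block',rect(P[m]),np.nanpercentile(P[m][:,2],[10,50,90]))
b=find(im,P,'red',.08,.12,20); print(b)
q=down(math.radians(90)); y=-.090
r.reach([.50,y,.25],q); command_gripper(0)
im,P,_=snap('wrist','w6.png'); print(find(im,P,'red',.08,.12,20))
m=(abs(P[...,0]-.615)<.07)&(abs(P[...,1]+.09)<.06)&(P[...,2]>.012)&(P[...,2]<.045); print('block',rect(P[m]))
print(np.round(r.read_state()['joint_positions'],2))
E
```

```text
block (array([ 0.6087, -0.0919]), 70, 50, -2.2) [0.02248988 0.02607574 0.03503142]
[(np.int32(360), array([153., 198.]), (array([ 0.5739, -0.0931]), 23, 21, 16.1), array([ 0.575, -0.094,  0.102]))]
[(np.int32(1007), array([487., 236.]), (array([0.5458, 0.0697]), 61, 3, -65.6), array([0.546, 0.07 , 0.098])), (np.int32(90), array([517., 295.]), (array([0.6069, 0.1083]), 24, 11, -86.0), array([0.604, 0.102, 0.11 ]))]
block (array([ 0.5891, -0.0911]), 50, 31, 88.9)
[-0.33  0.32  1.58 -0.    1.25 -1.9 ]
```

View pics/w6.png

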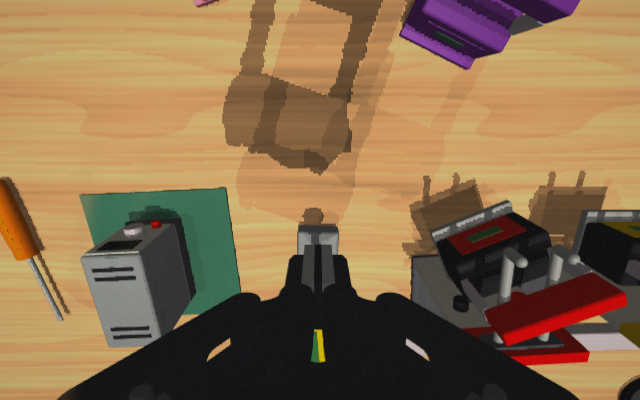

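Fingers are shut and lined up with the switch (315,235), with the hanging red module well off to the right. Pushing now.

```bash
python3 - <<'E'
from h import *
q=down(math.radians(88))
r.move_straight([.50,-.0905,.25],q,speed=.15)
print(r.move_straight([.50,-.0905,.097],q,speed=.15,max_force=10))
h=r.move_straight([.65,-.095,.097],q,speed=.06,max_force=25); s=r.read_state(); print(h,s['eef_pos'],s['contact_force'].round(1))
im,P,_=snap('scene'); print(find(im,P,'red',.085,.125,4)[-3:])
x=s['eef_pos']; r.move_straight([x[0]-.04,x[1],.097],q,speed=.15); r.move_straight([.52,-.09,.30],q,speed=.2)
r.movej([-1.2,.342,1.524,0,1.275,-.146]) if 0 else r.move_straight([.40,-.05,.33],q,speed=.2)
r.hold(.5)
im,P,_=snap('side','sd9.png'); print('side',find(im,P,'red',.085,.125,4),sup('side')[-1])
im,P,_=snap('scene','sc9.png'); print('scene',find(im,P,'red',.085,.125,4))
for c in SEAT: print(c,[x[2:] for x in find(im,P,c,.183,.2,10)])
print(sup('scene')[0],r.read_state()['time_s'])
a=cv2.resize(cv2.imread('pics/sd9.png')[80:330,220:480],(400,385)); b=cv2.resize(cv2.imread('pics/sc9.png')[110:310,180:440],(400,308)); b=cv2.copyMakeBorder(b,0,77,0,0,cv2.BORDER_CONSTANT)
cv2.imwrite('pics/end.png',np.hstack([a,b]))
E
```

```text
False
True [ 0.621457   -0.09348996  0.09523868] [-5.1  0.6  5.4]
[(np.int32(37), array([273., 209.]), (array([ 0.6495, -0.0902]), 22, 21, 66.7), array([ 0.651, -0.089,  0.102])), (np.int32(9), array([322., 209.]), (array([0.5854, 0.0676]), 27, 6, -70.1), array([0.584, 0.067, 0.122])), (np.int32(17), array([334., 215.]), (array([0.5792, 0.1044]), 25, 4, -74.5), array([0.578, 0.108, 0.107]))]
side [(np.int32(44), array([373., 214.]), (array([ 0.6434, -0.0969]), 19, 18, 7.9), array([ 0.643, -0.098,  0.101]))] (np.int32(719), array([417., 259.]), (array([ 0.6176, -0.2897]), 112, 60, 3.1))
scene [(np.int32(17), array([513.,  88.]), (array([-0.3597,  0.5191]), 21, 19, 23.7), array([-0.359,  0.519,  0.091])), (np.int32(16), array([524.,  91.]), (array([-0.3629,  0.5653]), 21, 16, -5.2), array([-0.361,  0.565,  0.09 ])), (np.int32(5), array([298., 128.]), (array([ 0.2908, -0.1876]), 21, 2, 18.8), array([ 0.294, -0.186,  0.12 ])), (np.int32(7), array([296., 134.]), (array([ 0.3219, -0.1807]), 9, 5, -48.8), array([ 0.323, -0.182,  0.115])), (np.int32(38), array([273., 209.]), (array([ 0.6494, -0.0896]), 21, 21, -84.4), array([ 0.65 , -0.088,  0.101])), (np.int32(7), array([321., 209.]), (array([0.5851, 0.0647]), 22, 4, -84.8), array([0.586, 0.064, 0.123])), (np.int32(17), array([334., 215.]), (array([0.5799, 0.1048]), 24, 6, -68.5), array([0.578, 0.108, 0.106]))]
red [((array([-0.3615, -0.1405]), 24, 23, 15.4), array([-0.36 , -0.14 ,  0.192])), ((array([0.5688, 0.0816]), 78, 15, -64.4), array([0.569, 0.081, 0.19 ]))]
yellow [((array([0.5639, 0.2273]), 81, 16, 88.6), array([0.564, 0.228, 0.191]))]
blue [((array([0.5634, 0.3769]), 81, 13, -88.4), array([0.564, 0.377, 0.191]))]
(np.int32(459), array([231., 183.]), (array([ 0.6216, -0.286 ]), 115, 62, 2.9)) 63.1833
```

View pics/end.png

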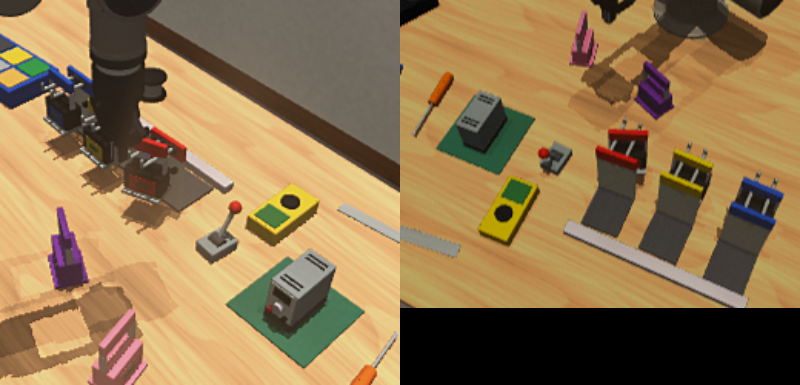

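The final view shows the lever over at right angle to its start, and yellow and blue hanging square. Red hangs skewed by about 25° (it was knocked), so its foot may be touching the plate. I'll measure and straighten it, then push the lever again to be sure.

```bash
python3 - <<'E'
from h import *
command_gripper(.085)
r.move_straight([.45,.04,.34],down(math.radians(88)),speed=.2)
r.reach([.563,.0777,.34],down(0))
def m():
    f=find(*snap('wrist','red9.png')[:2],'red',.180,.205,100); f.sort(key=lambda x:-x[0]); print(f[:2]); return f[0][2]
p,w,h,l=m()
if not(76<w<92 and h<20 and np.hypot(*(p-[.563,.0777]))<.02): raise SystemExit('check')
a=l-90 if l>0 else l+90; print('yaw',a)
q=down(math.radians(a)); r.move_straight([*p,.27],q,speed=.15); command_gripper(.03)
if r.move_straight([*p,.1955],q,speed=.06,max_force=6): print('touch',r.read_state()['eef_pos'])
command_gripper(0,50); s=r.read_state(); print(s['grip_width'],s['eef_pos'])
r.move_straight([*p,.203],q,speed=.03)
r.move_straight([.562,.0777,.203],down(0),speed=.015); print(r.read_state()['contact_force'].round(1))
print('lower',r.move_straight([.562,.0777,.1935],down(0),speed=.02,max_force=5),r.read_state()['eef_pos'])
command_gripper(.03); r.move_straight([.562,.0777,.34],down(0),speed=.1); r.hold(.5); m(); print(r.read_state()['time_s'])
E
```

```text
[(np.int32(1227), array([320., 184.]), (array([0.5661, 0.079 ]), 83, 12, -65.6), array([0.566, 0.082, 0.19 ]))]
yaw 24.400000000000006
0.01061418995287193 [0.56630741 0.07905436 0.19601842]
[-0.6  0.6 -3. ]
lower True [0.56209505 0.07770705 0.19598348]
[(np.int32(1172), array([318., 185.]), (array([0.5621, 0.0783]), 82, 12, -89.7), array([0.562, 0.082, 0.19 ]))]
72.85
```

View pics/red9.png

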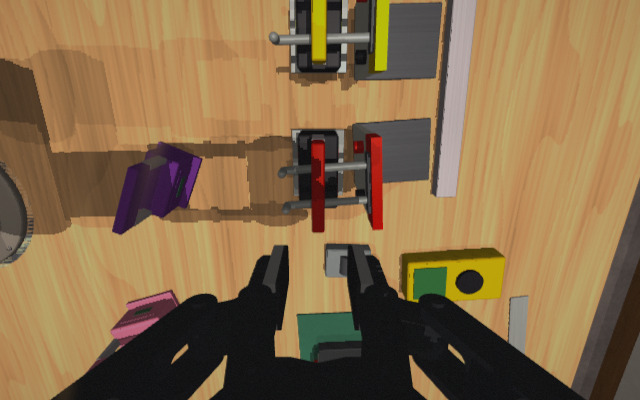

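Red hangs square again at (318,185), clear of its plate. Now I'll confirm the lever is at its end stop.

```bash
python3 - <<'E'
from h import *
q=down(math.radians(88)); command_gripper(0)
r.move_straight([.48,.0,.34],down(0),speed=.2)
r.reach([.52,-.091,.25],q)
r.move_straight([.575,-.0925,.25],q,speed=.2)
print(r.move_straight([.575,-.0925,.095],q,speed=.12,max_force=10))
h=r.move_straight([.65,-.095,.095],q,speed=.04,max_force=33); s=r.read_state(); print(h,s['eef_pos'],s['contact_force'].round(1))
x=s['eef_pos']; r.move_straight([x[0]-.045,x[1],.095],q,speed=.15); r.move_straight([.56,-.09,.30],q,speed=.2); r.move_straight([.42,-.1,.33],q,speed=.2)
r.hold(1)
im,P,_=snap('scene'); print([x[2:] for x in find(im,P,'red',.085,.125,15)],sup('scene')[0][2])
for c in SEAT: print(c,[x[2:] for x in find(im,P,c,.183,.2,10)])
im,P,_=snap('side'); print([x[2:] for x in find(im,P,'red',.085,.125,15)]); print(r.read_state()['time_s'])
E
```

```text
False
True [ 0.62076525 -0.09360764  0.09351315] [-5.9 -0.   7.4]
[((array([-0.3585,  0.5636]), 24, 20, -25.7), array([-0.359,  0.564,  0.09 ])), ((array([ 0.6492, -0.089 ]), 21, 20, -88.3), array([ 0.65 , -0.089,  0.101]))] (array([ 0.6212, -0.2854]), 112, 62, 2.0)
red [((array([-0.3623, -0.1412]), 22, 21, -86.2), array([-0.36 , -0.14 ,  0.192])), ((array([0.5646, 0.0799]), 83, 13, -89.6), array([0.565, 0.08 , 0.19 ]))]
yellow [((array([0.5638, 0.2273]), 81, 13, -88.0), array([0.564, 0.228, 0.191]))]
blue [((array([0.5635, 0.3768]), 81, 12, -88.5), array([0.564, 0.377, 0.191]))]
[((array([ 0.6452, -0.0976]), 21, 18, -18.8), array([ 0.644, -0.097,  0.1  ]))]
82.2333
```

The lever didn't move under a harder push, so it is at its stop. All modules hang square and the supply is on the mat, so I'm handing in.

```bash
python3 -c "
from h import *
print(r.finish_job())"
```

```text
the job is handed in; nothing more can be done
None
```

Job handed in: the supply stands upright on the mat, red, yellow and blue hang on their own hooks, and the switch is on at its stop; red was knocked askew on its hook before the switch push, so I straightened it after the first push and then pushed the lever again, and it did not move further.

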